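# Snap the lid of the food tub shut all round

## Task

The lid on the rectangular food tub has only been laid on. Press its rim down one side after another, all the way round, until all four sides have clicked fully shut. Do not lift the tub, tip it or shove it along the table, and leave everything else on the table as it stands.

Things in the scene. Friction and masses are not known exactly. Their poses are not given: they have to be found in the camera images.
- tub: filled, loose rectangular white food tub with a red band, about 0.5 to 0.9 kg, lid 124 mm (x) by 176 mm (y); origin at the centre of its underside, z up. The lid's rim is four separate straight sections round a recessed middle panel whose top is 88 mm above the underside. The top of a raised section is 99 mm above the underside, of a shut one 92 mm. All four start raised.
- rim_front (a joint): travel of the rim section on the tub's own -x side: 0 raised, 0.007 m fully shut (straight down). Springy snap: it resists with about 6 N at first (so press with some 10 N), gives way halfway, then clicks down and stays; let go before halfway it springs back up
- rim_front_top (a point): middle of the top face of the section on the tub's -x side, 176 mm long, 16 mm wide; axes as the tub's; moves with the section
- rim_back (a joint): travel of the rim section on the tub's own +x side: 0 raised, 0.007 m fully shut (straight down). Springy snap: it resists with about 6 N at first (so press with some 10 N), gives way halfway, then clicks down and stays; let go before halfway it springs back up
- rim_back_top (a point): middle of the top face of the section on the tub's +x side, 176 mm long, 16 mm wide; axes as the tub's; moves with the section
- rim_left (a joint): travel of the rim section on the tub's own +y side: 0 raised, 0.007 m fully shut (straight down). Springy snap: it resists with about 6 N at first (so press with some 10 N), gives way halfway, then clicks down and stays; let go before halfway it springs back up
- rim_left_top (a point): middle of the top face of the section on the tub's +y side, 89 mm long, 16 mm wide; axes as the tub's; moves with the section
- rim_right (a joint): travel of the rim section on the tub's own -y side: 0 raised, 0.007 m fully shut (straight down). Springy snap: it resists with about 6 N at first (so press with some 10 N), gives way halfway, then clicks down and stays; let go before halfway it springs back up
- rim_right_top (a point): middle of the top face of the section on the tub's -y side, 89 mm long, 16 mm wide; axes as the tub's; moves with the section
- pail: closed round white pail with a red band, 110 mm across, 97 mm tall, loose; origin at the centre of its underside, z up
- nozzle: steel piping nozzle, a cone 30 mm wide and 42 mm tall, loose; origin at the centre of its underside
- cutter: steel ring cutter, 50 mm across, 40 mm tall, loose; origin at the centre of its underside
- jug: clear plastic jug with a handle, 110 mm across, 150 mm tall, loose; origin at the centre of its underside
- spatula: spatula lying flat, loose, under 30 mm high; its x axis runs from the handle to the blade
- whisk: balloon whisk lying flat, 240 mm long, 50 mm high, loose; its x axis runs from the handle to the wires; origin on the underside where handle meets wires
Not all that is in view belongs to the job. Leave any blue or pink look-alike of the tub alone.

How it is judged:
At the end, for the whole second after the job is handed in: All four rim sections are shut (each more than 5.5 of 7 mm down) and the tub stands at rest, upright within 0.05 rad, on the table, within 40 mm of where it began (value of joint each of rim_front, rim_back, rim_left, rim_right above 0.0055 m and angle between tub's own z axis and vertical below 0.05 rad and height (world z) of tub below 0.005 m and distance of tub from where it was at the start of the episode below 0.04 m and linear speed of tub below 0.02 m/s); the robot touches nothing.
It fails at once if the tub is lifted more than 10 mm, tipped by more than 0.15 rad or shoved more than 40 mm (height (world z) of tub above 0.01 m or angle between tub's own z axis and vertical above 0.15 rad or distance of tub from where it was at the start of the episode above 0.04 m).
It fails at once if another thing on the table is moved by more than 25 mm (distance of any of pail, nozzle, cutter, jug, spatula, whisk from where it was at the start of the episode above 0.025 m).
It also fails if it takes over 45 s, if anything falls off the work surface, if the arm or the gripper's body presses on something with over 40 N, if the wrist force passes 120 N, or if a joint passes its speed limit or range.

## Robot

A 7-joint arm with a two-finger parallel gripper is mounted at the origin on the work surface. World frame = base frame: x ahead of the robot, y to its left, z up, the work surface at z = 0. Lengths are in m, angles in rad, forces in N, time in s.
With the tool pointing down it reaches from about 0.425 to 0.875 m from the base axis. Payload 4.7 kg.
Tool frame: the origin (TCP) lies between the finger pads; the fingertips stand 14 mm ahead of it and the grasp point (between the pads) lies 5 mm behind it; z points along the fingers, y is the line along which they close (so a half turn about z gives the same grasp; the last joint's range is limited). The gripper opens to 87 mm and grips with 3 to 60 N. Pads are 19 mm wide; open, the fingers measure 117 mm over their backs; the gripper's body (75 mm by 190 mm) begins 51 mm behind the grasp point.
Start: joints at [1.346, 0.321, -0.07, 1.45, 0.023, 1.371, -0.057], TCP at [0.154, -0.632, 0.237] pointing down, gripper open.
Joint ranges: [-2.86, 2.86], [-0.3, 2.09], [-1.38, 1.24], [0.06, 2.45], [-1.56, 4.7], [0.09, 2.05], [-2.69, 2.69]. Speed limits (rad/s): [2.57, 2.57, 3.14, 3.14, 3.14, 3.14, 3.14].

## Interface

Orientations are given as a rotation vector (axis times angle).
In Python, from bench import ctrl gives the robot as it stands.
- The arm moves only by the tool step_arm, never from a script. Its argument "commands" is a list of rows, each an object with "travel": the shift along the tool's x, y, z in m, a list of three; "turn": the turn, a rotation vector about the tool's x, y, z in degrees, a list of three. A call has 1 to 5 rows; each row is the pose to reach, as a shift and turn from the pose commanded when the call began, along the tool's axes at that moment; what a row does not reach only later rows make up. A row lasts 1/10 s, in which the tool goes at most 50 mm and 8.59 degrees, less where a joint would pass 70% of its speed; a pose out of reach is approached as far as the arm can. A call with a gripper value outside its range is refused whole. "gripper" is the opening, from 0 (shut) to 1 (fully open), set as the call begins (left out, the last holds). The fingers move at their own pace and stop on an object; "force" is the grip in N (left out, the last holds). Time passes only in rows, so rows that repeat a pose let the fingers close. It gives the time, the measured TCP pose, the force, the opening and the grip force at its end, in the units of the state.
- ctrl.get_state(): the state, without advancing time (a new reading comes with each control period).
- ctrl.get_image(name): name is "scene" or "top"; returns the picture (384x512x3 uint8, red, green, blue); there is no depth.
- ctrl.camera_model(name): a dict with "fx", "fy", "cx", "cy" (pixels), "R" (3x3) and "t" (3): a world point X has camera coordinates R X + t. Camera axes: x right, y down, z forward; pixel columns grow to the right and rows downward; lengths in m; the calibration is good to about 2 mm. A picture is of the moment at which its call begins. camera_model takes no time and is no camera call.
- ctrl.close_job(): hands the job in; it is judged then, once.
The state is a dict: "time": time; "joint_positions": joint angles; "qd": joint speeds; "joint_torque": joint torques, N m; "position": TCP position; "tool_rot": TCP orientation; "ft_force": force on the tool from outside, world axes, zero at the start; "torque": the same for the moment, N m; "grip_width": opening from 0.0 (shut) to 1.0 (fully open); "grip_force": force on a finger pad.
Only numpy, scipy, OpenCV 4.12 (cv2) and the standard library are available. Lean on these libraries where they do the work, as an engineer would, in place of code of your own. Each camera call takes 0.05 s, during which the arm holds its last target. There are 200 camera calls.

## Working session

There is one attempt and no reset: what is moved stays moved. The work goes in short steps, Python scripts to look and compute and a tool call to move; the robot and the scene stay as the last step left them, time stands still between calls to the robot, and variables do not carry over. Pictures are saved under pics/ and viewed, at most 10 in all, crops included, and the job is handed in when it is done.

Besides the shell and the picture viewer there is one more tool, called after ">>>" as name([rows], argument=value, ...), one row to a line, values as JSON. step_arm: Moves the arm, as the interface text tells. Its arguments: {"type":"object","properties":{"commands":{"type":"array"},"gripper":{"type":"number"},"force":{"type":"number"}},"required":["commands"]}

```bash
mkdir -p pics; ls; python3 - <<'E'
from bench import ctrl
import cv2,numpy as np
for n in("top","scene"):
    cv2.imwrite(f"pics/{n}0.png",ctrl.get_image(n)[:,:,::-1]); m=ctrl.camera_model(n); print(n,m)
s=ctrl.get_state();print(s["position"],s["tool_rot"],s["time"])
E
```

```text
pics
top {'fx': 494.5203881254864, 'fy': 494.5203881254864, 'cx': 257.5391644551749, 'cy': 184.55870006885243, 'R': array([[-0.01499818, -0.99977243, -0.01517026],
       [-0.98792391,  0.01715699, -0.15398693],
       [ 0.15421217,  0.01267754, -0.98795642]]), 't': array([0.01487084, 0.54545299, 1.51351696])}
scene {'fx': 414.60073433334065, 'fy': 414.60073433334065, 'cx': 252.85643164434137, 'cy': 191.8418934026459, 'R': array([[ 0.64370063,  0.7651152 , -0.01575561],
       [ 0.40582426, -0.35873496, -0.84060448],
       [-0.64881135,  0.53470362, -0.54142023]]), 't': array([-0.35784608, -0.16206107,  1.56627043])}
[ 0.153592   -0.63110621  0.23556638] [-3.11751804e+00 -3.74123174e-01  5.42828326e-04] 0.1
```

View pics/top0.png

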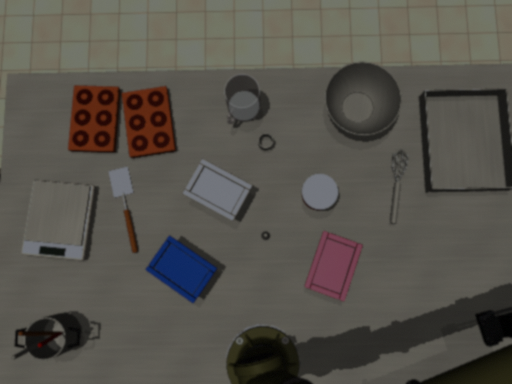

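View pics/scene0.png

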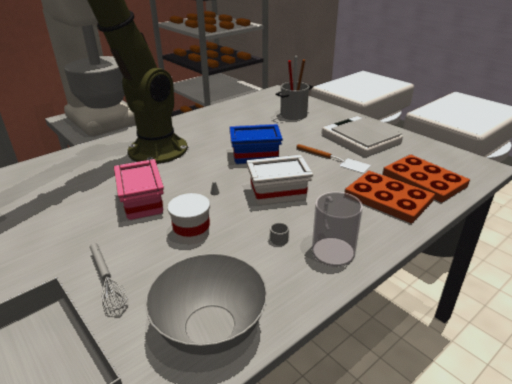

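The top view shows the white tub at about (218,190), with the pail at (320,191), the cutter at (267,142), the nozzle at (265,235), the jug at (242,100) and the blue look-alike at (183,268). The arm is at the lower right. Next I'll measure the lid.

```bash
cat > h.py <<'E'
from bench import ctrl
import cv2,numpy as np
def ray(n,uv,z):
    m=ctrl.camera_model(n);R,t=m["R"],m["t"];c=-R.T@t
    d=R.T@np.array([(uv[0]-m["cx"])/m["fx"],(uv[1]-m["cy"])/m["fy"],1]);return c+d*(z-c[2])/d[2]
def proj(n,X):
    m=ctrl.camera_model(n);p=m["R"]@np.array(X)+m["t"];return np.array([m["fx"]*p[0]/p[2]+m["cx"],m["fy"]*p[1]/p[2]+m["cy"]])
E
python3 - <<'E'
from h import *
im=cv2.imread("pics/top0.png");hsv=cv2.cvtColor(im,cv2.COLOR_BGR2HSV)
roi=im[150:230,170:265]
print(hsv[190,205:232:6],hsv[170:215:4,218].tolist())
g=cv2.cvtColor(im,cv2.COLOR_BGR2GRAY)
m=((g>132)).astype(np.uint8)*255
m[:150]=0;m[230:]=0;m[:,:170]=0;m[:,265:]=0
n,l,s,c=cv2.connectedComponentsWithStats(m);i=1+np.argmax(s[1:,4]);print(s[i])
m=(l==i).astype(np.uint8)
cn,_=cv2.findContours(m,0,1);cn=max(cn,key=len)
P=np.array([ray("top",p,.099)[:2] for p in cn[:,0].astype(float)],np.float32)
r=cv2.minAreaRect(P);print(r);print(cv2.boxPoints(r))
v=im.copy();cv2.drawContours(v,[cn],-1,(0,0,255),1)
a=cv2.resize(v[150:230,170:265],None,fx=5,fy=5,interpolation=0)
cv2.imwrite("pics/c.png",a)
for nm,uv,z in(("pail",(320,191),.097),("cutter",(267,142),.04),("nozzle",(265,235),.03)):print(nm,ray("top",uv,z))
E
```

```text
[[109  22 125]
 [114  20 125]
 [111  21 124]
 [109  23 124]
 [112  23 124]] [[111, 21, 123], [108, 13, 96], [111, 21, 124], [111, 21, 124], [112, 22, 125], [111, 21, 124], [112, 23, 124], [111, 20, 125], [111, 21, 124], [110, 15, 102], [113, 19, 123], [21, 22, 83]]Traceback (most recent call last):
  File "<stdin>", line 8, in <module>
    return _wrapfunc(a, 'argmax', axis=axis, out=out, **kwds)
    return bound(*args, **kwds)
ValueError: attempt to get argmax of an empty sequence
```

```bash
cat > m.py <<'E'
from h import *
im=cv2.imread("pics/top0.png");f=im.astype(int)
m=((f[:,:,0]-f[:,:,2]>2)&(f.max(2)>85)).astype(np.uint8)*255
m[:150]=0;m[230:]=0;m[:,:170]=0;m[:,265:]=0
cn,_=cv2.findContours(m,0,1);cn=max(cn,key=len)
P=np.array([ray("top",p,.099)[:2] for p in cn[:,0].astype(float)],np.float32)
r=cv2.minAreaRect(P);print(r);print(cv2.boxPoints(r))
v=im.copy();cv2.drawContours(v,[cn],-1,(0,0,255),1)
cv2.imwrite("pics/c.png",cv2.resize(v[150:230,170:265],None,fx=5,fy=5,interpolation=0))
for nm,uv,z in(("pail",(320,191),.097),("cutter",(267,142),.04),("nozzle",(265,235),.03)):print(nm,ray("top",uv,z))
E
python3 m.py
```

```text
((0.5177062749862671, 0.13254618644714355), (0.1705653816461563, 0.10307568311691284), 60.74302291870117)
[[0.43106282 0.08333041]
 [0.5209898  0.03295449]
 [0.60434973 0.18176197]
 [0.5144228  0.23213789]]
pail [ 0.51411441 -0.18313574  0.097     ]
cutter [ 0.68298065 -0.02619359  0.04      ]
nozzle [ 0.38782711 -0.01469111  0.03      ]
```

View pics/c.png

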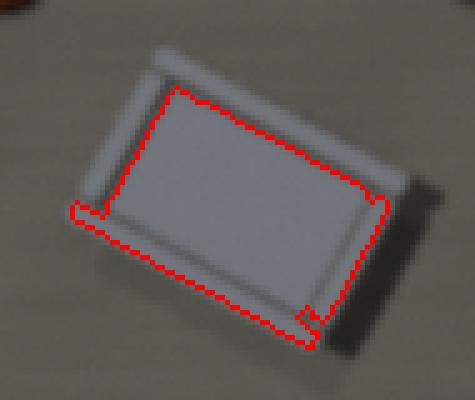

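The contour misses the upper and left sections, because the shadowed gaps cut them off. I'll merge all the bluish pixels.

```bash
sed -i 's/^cn,_=.*/m=cv2.morphologyEx(m,cv2.MORPH_CLOSE,np.ones((7,7)));cn,_=cv2.findContours(m,0,1);cn=max(cn,key=len)/' m.py
cat >> m.py <<'E'
b=cv2.boxPoints(r);c=np.array(r[0])
# long axis = tub y
e=[b[1]-b[0],b[2]-b[1]];y=max(e,key=np.linalg.norm);y=y/np.linalg.norm(y);x=np.array([y[1],-y[0]])
if x[0]<0:x,y=-x,-y
print("x",x,"y",y)
for n,p in dict(front=c-x*.054,back=c+x*.054,left=c+y*.08,right=c-y*.08).items():print(n,p,proj("top",[*p,.099]),proj("scene",[*p,.099]))
s=ctrl.get_state();R=cv2.Rodrigues(np.array(s["tool_rot"]))[0];print(R.round(4),s["position"])
E
python3 m.py
```

```text
((0.525261402130127, 0.12909100949764252), (0.17194348573684692, 0.11965633183717728), 60.71513366699219)
[[0.4310261  0.08337166]
 [0.53539014 0.02484151]
 [0.6194967  0.17481035]
 [0.51513267 0.2333405 ]]
pail [ 0.51411441 -0.18313574  0.097     ]
cutter [ 0.68298065 -0.02619359  0.04      ]
nozzle [ 0.38782711 -0.01469111  0.03      ]
x [ 0.87219834 -0.48915234] y [0.48915234 0.87219834]
front [0.47816269 0.15550524] [208.04385084 204.61511051] [274.58237351 157.32916011]
back [0.57236011 0.10267678] [225.38684348 173.56023935] [283.21182699 174.56872017]
left [0.56439359 0.19886687] [193.83207715 176.68796236] [304.49892178 162.85974398]
right [0.48612922 0.05931515] [239.89150946 201.45817726] [252.48490862 168.47128324]
[[ 9.716e-01  2.366e-01 -5.000e-04]
 [ 2.366e-01 -9.716e-01  1.700e-03]
 [-1.000e-04 -1.700e-03 -1.000e+00]] [ 0.153592   -0.63110621  0.23556638]
```

View pics/c.png

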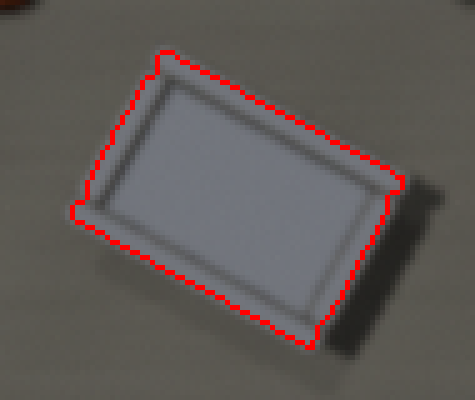

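The lid fits 175 × 123 mm, so it's measured correctly. Its centre is (0.526, 0.129) and its yaw is about −29.3°. I'll close the gripper and move over.

>>> step_arm([
  {"travel": [0.037,-0.025,0],"turn": [0,0,-8]},
  {"travel": [0.074,-0.05,0],"turn": [0,0,-16]},
  {"travel": [0.111,-0.075,0],"turn": [0,0,-24]},
  {"travel": [0.148,-0.1,0],"turn": [0,0,-32]},
  {"travel": [0.185,-0.125,0],"turn": [0,0,-40]},
], gripper=0)

```text
time: 0.6
position: [0.3047, -0.4647, 0.2362]
tool_rot: [-2.799, -1.426, 0.0]
ft_force: [0.5, -0.2, -0.8]
grip_width: 0.629
grip_force: 0.0
```

```bash
cat > go.py <<'E'
from h import *
import sys
c=np.array([.526,.129]);x=np.array([.8722,-.4892]);y=np.array([.4892,.8722])
T=dict(front=c-x*.054,back=c+x*.054,left=c+y*.08,right=c-y*.08,A=np.array([.46,-.28]))
s=ctrl.get_state();R=cv2.Rodrigues(np.array(s["tool_rot"]))[0];p=np.array(s["position"])
print(s["time"],p.round(4),"F",np.round(s["ft_force"],1),"q7",s["joint_positions"][6].round(2),"grip",s["grip_width"])
yaw=np.degrees(np.arctan2(R[1,1],R[0,1]));print("turn z",-(-29.3-yaw),"tilt",R[:,2].round(4))
for n in sys.argv[1:]:print(n,(R.T@np.array([*(T[n]-p[:2]),0])).round(4))
E
python3 go.py A right
```

```text
0.6 [ 0.3047 -0.4647  0.2362] F [ 0.5 -0.2 -0.8] q7 0.28 grip 0.6293859885659652
turn z -6.693134807100844 tilt [-4.e-04  3.e-04 -1.e+00]
A [ 0.2407  0.0171 -0.    ]
right [ 5.309e-01 -1.605e-01  1.000e-04]
```

>>> step_arm([
  {"travel": [0.045,-0.013,0],"turn": [0,0,-6.7]},
  {"travel": [0.09,-0.026,0],"turn": [0,0,-6.7]},
  {"travel": [0.135,-0.039,0],"turn": [0,0,-6.7]},
  {"travel": [0.18,-0.052,0],"turn": [0,0,-6.7]},
  {"travel": [0.225,-0.065,0],"turn": [0,0,-6.7]},
])

```text
time: 1.1
position: [0.3849, -0.2446, 0.2363]
tool_rot: [-2.716, -1.58, 0.001]
ft_force: [0.8, 0.1, 0.3]
grip_width: 0.168
grip_force: 0.0
```

```bash
python3 go.py right
```

```text
1.1 [ 0.3849 -0.2446  0.2363] F [0.8 0.1 0.3] q7 0.03 grip 0.16792549378579275
turn z -0.3296245851477906 tilt [-4.e-04 -2.e-04 -1.e+00]
right [ 3.145e-01 -6.160e-02 -1.000e-04]
```

>>> step_arm([
  {"travel": [0.045,-0.009,0],"turn": [0,0,0]},
  {"travel": [0.09,-0.018,0],"turn": [0,0,0]},
  {"travel": [0.135,-0.027,0],"turn": [0,0,0]},
  {"travel": [0.18,-0.035,0],"turn": [0,0,0]},
  {"travel": [0.22,-0.044,0],"turn": [0,0,0]},
])

```text
time: 1.6
position: [0.4555, -0.0312, 0.2365]
tool_rot: [2.714, 1.581, -0.0]
ft_force: [-0.4, 0.0, -0.8]
grip_width: 0.01
grip_force: 0.0
```

>>> step_arm([
  {"travel": [0.04,-0.008,0],"turn": [0,0,0]},
  {"travel": [0.075,-0.015,0.03],"turn": [0,0,0]},
  {"travel": [0.085,-0.017,0.06],"turn": [0,0,0]},
  {"travel": [0.085,-0.017,0.08],"turn": [0,0,0]},
  {"travel": [0.085,-0.017,0.08],"turn": [0,0,0]},
])

```text
time: 2.1
position: [0.48, 0.0491, 0.1536]
tool_rot: [-2.711, -1.58, 0.008]
ft_force: [-0.9, -0.1, 0.5]
grip_width: 0.005
grip_force: 0.0
```

```bash
python3 go.py right
```

```text
2.1 [0.48   0.0491 0.1536] F [-0.9 -0.1  0.5] q7 -0.72 grip 0.004861495784122799
turn z -0.2228374583211341 tilt [-6.3e-03  8.0e-04 -1.0e+00]
right [ 0.0122  0.001  -0.    ]
```

>>> step_arm([
  {"travel": [0.011,0.001,0.0],"turn": [0,0,0]},
  {"travel": [0.011,0.001,0.015],"turn": [0,0,0]},
  {"travel": [0.011,0.001,0.03],"turn": [0,0,0]},
  {"travel": [0.011,0.001,0.035],"turn": [0,0,0]},
  {"travel": [0.011,0.001,0.035],"turn": [0,0,0]},
])

```text
time: 2.6
position: [0.4876, 0.0572, 0.1202]
tool_rot: [-2.715, -1.578, 0.004]
ft_force: [-0.9, 0.0, 0.8]
grip_width: 0.004
grip_force: 0.0
```

```bash
python3 go.py right; python3 - <<'E'
from h import *
a=[ctrl.get_image(n)[:,:,::-1] for n in("top","scene")]
c=[cv2.resize(i[y:y+80,x:x+100],None,fx=4,fy=5.,interpolation=cv2.INTER_CUBIC) for i,(x,y) in zip(a,((170,150),(235,130)))]
cv2.imwrite("pics/d.png",np.hstack(c))
E
```

```text
2.6 [0.4876 0.0572 0.1202] F [-0.9  0.   0.8] q7 -0.8 grip 0.003966802476442032
turn z -0.3495042849009238 tilt [-2.7e-03 -1.0e-04 -1.0e+00]
right [ 0.0014 -0.0017  0.    ]
```

View pics/d.png

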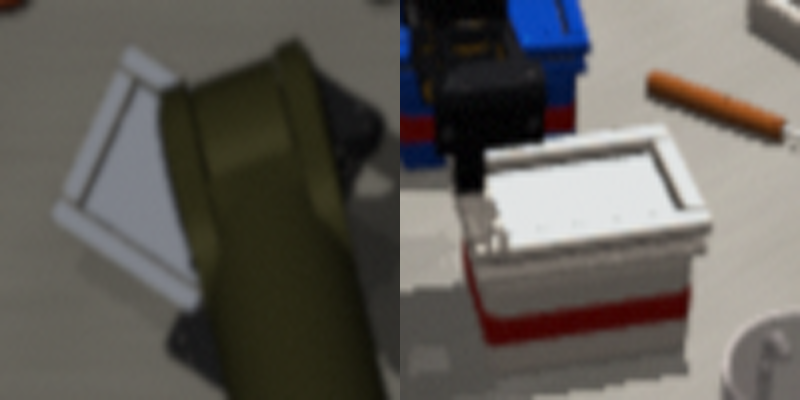

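In the scene view (right half) the fingertip hovers just above the right-hand short section, at about (478,230) in the crop. It's lined up, so I'll press down slowly.

>>> step_arm([
  {"travel": [0.001,-0.001,0.004],"turn": [0,0,0]},
  {"travel": [0.001,-0.001,0.007],"turn": [0,0,0]},
  {"travel": [0.001,-0.001,0.009],"turn": [0,0,0]},
  {"travel": [0.001,-0.001,0.011],"turn": [0,0,0]},
  {"travel": [0.001,-0.001,0.011],"turn": [0,0,0]},
])

```text
time: 3.2
position: [0.4884, 0.0592, 0.1103]
tool_rot: [-2.715, -1.58, 0.0]
ft_force: [0.6, 0.7, 1.5]
grip_width: 0.003
grip_force: 0.1
```

>>> step_arm([
  {"travel": [0,0,0.001],"turn": [0,0,0]},
  {"travel": [0,0,0.002],"turn": [0,0,0]},
  {"travel": [0,0,0.003],"turn": [0,0,0]},
  {"travel": [0,0,0.003],"turn": [0,0,0]},
])

```text
time: 3.6
position: [0.4883, 0.0591, 0.1073]
tool_rot: [-2.715, -1.58, 0.0]
ft_force: [-0.7, -1.1, -0.6]
grip_width: 0.005
grip_force: 0.0
```

>>> step_arm([
  {"travel": [0,0,0.001],"turn": [0,0,0]},
  {"travel": [0,0,0.002],"turn": [0,0,0]},
  {"travel": [0,0,0.003],"turn": [0,0,0]},
  {"travel": [0,0,0.003],"turn": [0,0,0]},
])

```text
time: 4.0
position: [0.4886, 0.0592, 0.1063]
tool_rot: [2.715, 1.579, -0.002]
ft_force: [-5.7, -1.2, 15.3]
grip_width: 0.004
grip_force: 7.5
```

The stop came at TCP z 0.106 with 15 N, so that section is shut. Next is the front section, tool offset (+0.08, −0.054).

>>> step_arm([
  {"travel": [0,0,-0.024],"turn": [0,0,0]},
  {"travel": [0.03,-0.02,-0.024],"turn": [0,0,0]},
  {"travel": [0.06,-0.04,-0.024],"turn": [0,0,0]},
  {"travel": [0.08,-0.054,-0.024],"turn": [0,0,0]},
  {"travel": [0.08,-0.054,-0.018],"turn": [0,0,0]},
])

```text
time: 4.5
position: [0.4807, 0.1601, 0.1235]
tool_rot: [-2.709, -1.588, -0.005]
ft_force: [-0.5, 0.4, 0.6]
grip_width: 0.004
grip_force: 0.0
```

```bash
python3 go.py front
```

```text
4.5 [0.4807 0.1601 0.1235] F [-0.5  0.4  0.6] q7 -1.03 grip 0.004044797808728075
turn z 0.046310975754035866 tilt [ 0.002   0.0025 -1.    ]
front [-0.0049  0.0007 -0.    ]
```

>>> step_arm([
  {"travel": [0,0,0.005],"turn": [0,0,0]},
  {"travel": [0,0,0.009],"turn": [0,0,0]},
  {"travel": [0,0,0.011],"turn": [0,0,0]},
  {"travel": [0,0,0.013],"turn": [0,0,0]},
  {"travel": [0,0,0.015],"turn": [0,0,0]},
])

```text
time: 5.0
position: [0.4812, 0.1546, 0.1072]
tool_rot: [2.716, 1.578, -0.0]
ft_force: [1.1, -0.2, 0.2]
grip_width: 0.005
grip_force: 0.0
```

>>> step_arm([
  {"travel": [0,0,0.001],"turn": [0,0,0]},
  {"travel": [0,0,0.002],"turn": [0,0,0]},
  {"travel": [0,0,0.003],"turn": [0,0,0]},
  {"travel": [0,0,0.003],"turn": [0,0,0]},
])

```text
time: 5.4
position: [0.4812, 0.1549, 0.1063]
tool_rot: [2.714, 1.578, -0.002]
ft_force: [-6.2, -2.8, 15.7]
grip_width: 0.006
grip_force: 7.8
```

The front section hit its stop the same way. Next is the left section, tool offset (+0.08, +0.054).

>>> step_arm([
  {"travel": [0,0,-0.024],"turn": [0,0,0]},
  {"travel": [0.03,0.02,-0.024],"turn": [0,0,0]},
  {"travel": [0.06,0.04,-0.024],"turn": [0,0,0]},
  {"travel": [0.08,0.053,-0.024],"turn": [0,0,0]},
  {"travel": [0.08,0.053,-0.018],"turn": [0,0,0]},
])

```text
time: 5.9
position: [0.5694, 0.2005, 0.1229]
tool_rot: [-2.714, -1.579, -0.006]
ft_force: [-0.7, 0.3, 0.1]
grip_width: 0.007
grip_force: 0.0
```

```bash
python3 go.py left
```

```text
5.9 [0.5694 0.2005 0.1229] F [-0.7  0.3  0.1] q7 -1.17 grip 0.006561234325417264
turn z -0.32479020511715007 tilt [ 0.0023  0.0032 -1.    ]
left [-0.0036 -0.0029 -0.    ]
```

>>> step_arm([
  {"travel": [0,0,0.005],"turn": [0,0,0]},
  {"travel": [0,0,0.009],"turn": [0,0,0]},
  {"travel": [0,0,0.011],"turn": [0,0,0]},
  {"travel": [0,0,0.013],"turn": [0,0,0]},
  {"travel": [0,0,0.015],"turn": [0,0,0]},
])

```text
time: 6.4
position: [0.5666, 0.1982, 0.1075]
tool_rot: [2.715, 1.579, 0.0]
ft_force: [0.4, -1.2, 0.3]
grip_width: 0.005
grip_force: 0.0
```

>>> step_arm([
  {"travel": [0,0,0.001],"turn": [0,0,0]},
  {"travel": [0,0,0.002],"turn": [0,0,0]},
  {"travel": [0,0,0.003],"turn": [0,0,0]},
  {"travel": [0,0,0.003],"turn": [0,0,0]},
])

```text
time: 6.8
position: [0.5666, 0.1983, 0.1064]
tool_rot: [2.714, 1.579, -0.001]
ft_force: [-5.1, -2.3, 11.9]
grip_width: 0.002
grip_force: 6.1
```

```bash
python3 go.py left back
```

```text
6.8 [0.5666 0.1983 0.1064] F [-5.1 -2.3 11.9] q7 -1.18 grip 0.0015433774235500423
turn z -0.33491993953431276 tilt [ 1.0e-04 -1.9e-03 -1.0e+00]
left [-0.0003 -0.0015 -0.    ]
back [-0.08    0.053   0.0002]
```

The left section is shut too. The back section is last.

>>> step_arm([
  {"travel": [0,0,-0.024],"turn": [0,0,0]},
  {"travel": [-0.03,0.02,-0.024],"turn": [0,0,0]},
  {"travel": [-0.06,0.04,-0.024],"turn": [0,0,0]},
  {"travel": [-0.08,0.053,-0.024],"turn": [0,0,0]},
  {"travel": [-0.08,0.053,-0.018],"turn": [0,0,0]},
])

```text
time: 7.3
position: [0.5747, 0.0976, 0.1227]
tool_rot: [2.718, 1.568, -0.0]
ft_force: [0.2, -0.6, 0.4]
grip_width: 0.006
grip_force: 0.0
```

>>> step_arm([
  {"travel": [0,0,0.005],"turn": [0,0,0]},
  {"travel": [0,0,0.009],"turn": [0,0,0]},
  {"travel": [0,0,0.011],"turn": [0,0,0]},
  {"travel": [0,0,0.013],"turn": [0,0,0]},
  {"travel": [0,0,0.015],"turn": [0,0,0]},
])

```text
time: 7.8
position: [0.573, 0.104, 0.1073]
tool_rot: [-2.714, -1.582, -0.0]
ft_force: [0.5, -0.4, -0.1]
grip_width: 0.007
grip_force: 0.0
```

>>> step_arm([
  {"travel": [0,0,0.001],"turn": [0,0,0]},
  {"travel": [0,0,0.002],"turn": [0,0,0]},
  {"travel": [0,0,0.003],"turn": [0,0,0]},
  {"travel": [0,0,0.003],"turn": [0,0,0]},
])

```text
time: 8.2
position: [0.5731, 0.1037, 0.1064]
tool_rot: [2.715, 1.58, -0.0]
ft_force: [-5.5, -1.3, 11.5]
grip_width: 0.004
grip_force: 6.0
```

```bash
python3 go.py back
```

```text
8.2 [0.5731 0.1037 0.1064] F [-5.5 -1.3 11.5] q7 -1.0 grip 0.004223314519528782
turn z -0.2891797634214299 tilt [-1.e-04 -5.e-04 -1.e+00]
back [-0.001   0.0006  0.    ]
```

All four sections reached the stop. I'll retract and check.

>>> step_arm([
  {"travel": [0,0,-0.045],"turn": [0,0,0]},
  {"travel": [0,0,-0.09],"turn": [0,0,0]},
  {"travel": [0,0,-0.135],"turn": [0,0,0]},
  {"travel": [-0.04,0,-0.135],"turn": [0,0,0]},
  {"travel": [-0.085,0,-0.135],"turn": [0,0,0]},
])

```text
time: 8.7
position: [0.5319, 0.0308, 0.2411]
tool_rot: [2.711, 1.586, 0.006]
ft_force: [-0.1, -0.5, -0.1]
grip_width: 0.003
grip_force: 0.0
```

>>> step_arm([
  {"travel": [-0.045,0,0],"turn": [0,0,0]},
  {"travel": [-0.09,0,0],"turn": [0,0,0]},
  {"travel": [-0.13,0,0],"turn": [0,0,0]},
  {"travel": [-0.13,0,0],"turn": [0,0,0]},
  {"travel": [-0.13,0,0],"turn": [0,0,0]},
])

```text
time: 9.2
position: [0.4667, -0.0846, 0.2397]
tool_rot: [2.717, 1.576, 0.0]
ft_force: [0.2, 1.0, 0.5]
grip_width: 0.006
grip_force: 0.0
```

```bash
python3 - <<'E'
from h import *
a=[ctrl.get_image(n)[:,:,::-1] for n in("top","scene")]
c=[cv2.resize(i[y:y+100,x:x+100],None,fx=4,fy=4.,interpolation=cv2.INTER_CUBIC) for i,(x,y) in zip(a,((170,150),(225,130)))]
cv2.imwrite("pics/e.png",np.hstack(c))
s=ctrl.get_state();print(s["time"],s["position"])
E
```

```text
9.3 [ 0.46749395 -0.08251917  0.23965748]
```

View pics/e.png

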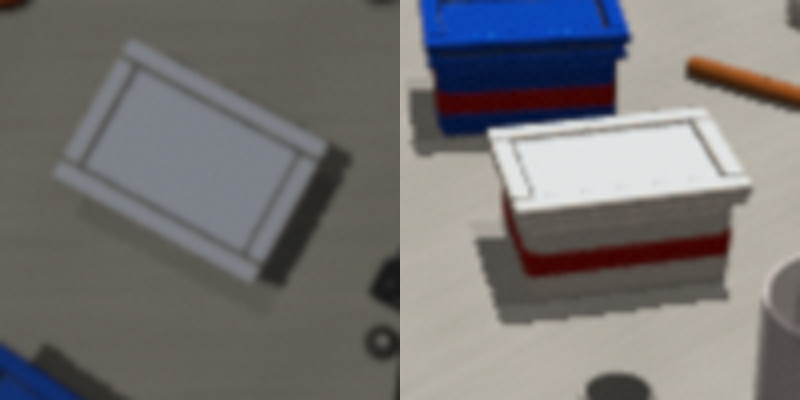

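The tub stands where it was, from about (55,165) to (325,150) in the left crop. All four sections are level with thin, even gaps, and the arm is clear.

```bash
python3 -c "
from bench import ctrl;print(ctrl.close_job())"
```

```text
the job is handed in; nothing more can be done
None
```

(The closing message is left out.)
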